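# Set the sander fence with its lift-off handwheel, taking up the backlash

### The job

Lower the loose handwheel fully down over the two driving pins of the sander's feed dial and use it to set the fence. The feed has slack and the fence stands too far over: wind the dial anticlockwise (seen from above) (taking the wheel afresh as its turn needs) until the fence itself has gone at least 12 mm back beyond its red scale line, then come up clockwise until the dial's red mark meets the index, so that the slack is taken up and the fence stands on its line. Leave the handwheel on its pins, let go of it, and leave the jar, the resin block and the screwdriver where they are.

Things in the scene. Friction and masses are not known exactly. Their poses are not given: they have to be found in the camera images.
- wheel_boss (a point): Centre of the red boss (36 x 36 mm, 42 high) to grip on the loose black-rimmed handwheel (116 mm across, 58 high, 0.3 kg, web 16 thick, rim 14 high), 37 mm above its underside, z up, x and y square to the boss's faces. Two vertical through holes, 12.4 mm wide, lie 40 mm from the centre along +y and -y. Starts flat on the bench. Either pair of faces can be gripped: let go and take it a quarter-turn round.
- dial_face (a point): Centre of the feed dial's upper face (144 mm across, 62 mm above the bench), z up, x to its red mark. Two brass pins, 10 mm thick, 14 tall, tapered tips, stand 40 mm from the centre along +y and -y; the wheel fits either way round. Turning takes 0.22 N m while driving the fence, 0.05 N m in the slack of about 0.6 rad where the fence stays still.
- dial_mark (a point): Red mark on the rim of the dial's face, 68 mm from its axis; it turns with the dial. It starts 2.9 to 4.3 rad (about half a turn or more) clockwise from above of the index, anywhere in its slack: fence 35 to 43 mm over its line. Wound back, the dial meets a hard stop 2.6 rad anticlockwise of the index.
- index (a point): Fixed index (white block with a black line) beside the dial, on the +x side of the feed unit: this point is where the dial mark lies when the dial is at its mark (68 mm from the axis, same height).
- dial_axis (a point): Fixed point of the blue feed unit on the dial's axis, level with the dial's face. x points to the index, y along the slide towards the sanding disc, z up. Along +y stands the aluminium fence (its near edge 120 mm or more from the axis, 130 mm above the bench) and beyond it the sanding disc, 195 mm high.
- fence (a joint): Place of the fence on its slide, m: 0 with its red pointer on the red scale line, positive towards the sanding disc; clockwise dial drives it positive, anticlockwise negative, 10 mm per rad once the slack is taken up. With slack taken up clockwise and the mark at the index it is at 0; when wound anticlockwise the dial runs 0.6 rad ahead of it.
- jar_center (a point): Bystander: jar of polish with blue cap, 64 mm across, 70 mm high; its centre.
- resin_center (a point): Bystander: amber resin block 70 x 45 x 30 mm; its centre.
- scraper_grip (a point): Bystander: screwdriver lying on the bench; middle of its handle.
Things that resemble listed ones, but are neither listed nor needed, are in the scene too. There is more than one size of the part that bears wheel_boss; the job needs the smallest.

How it is judged:
By the outcome, as a careful person would: the job done as asked, in the order asked, and still so for the second after the job is handed in, with the robot touching nothing.
It also fails if it takes over 70 s, if anything falls off the work surface, if the arm or the gripper's body presses on something with over 40 N, if the wrist force passes 120 N, or if a joint passes its speed limit or range.

### The arm

A 6-joint arm with a two-finger parallel gripper is mounted at the origin on the work surface. World frame = base frame: x ahead of the robot, y to its left, z up, the work surface at z = 0. Lengths are in mm, angles in rad, forces in N, time in s.
With the tool pointing down it reaches from about 275 to 825 mm from the base axis. Payload 4.9 kg.
Tool frame: the origin (TCP) lies at the very end of the fingers, on their centre line; the grasp point (between the pads) lies 19 mm behind it; z points along the fingers, y is the line along which they close (so a half turn about z gives the same grasp; the last joint's range is limited). The gripper opens to 85 mm and grips with 20 to 120 N. Pads are 22 mm wide; open, the fingers measure 114 mm over their backs; the gripper's body (76 mm by 85 mm) begins 54 mm behind the grasp point. The pads swing forward as they close: fully open they stand 13 mm farther back than shut.
Start: joints at [1.042, 0.326, -0.193, 1.052, 0, 1.437], TCP at [211.539, 507.71, 231.281] pointing down, gripper open.
Joint ranges: [-2.65, 2.65], [-0.97, 1.79], [-1.3, 1.35], [-1.93, 2.1], [-1.47, 1.37], [-3.14, 3.14]. Speed limits (rad/s): [2.57, 2.57, 3.14, 3.14, 3.14, 3.14].

### API

Orientations are given as [roll, pitch, yaw] about the fixed x, y, z axes, in that order (R = Rz(yaw) Ry(pitch) Rx(roll)).
In Python, from bench import bot, solve_ik, imaging gives the robot as it stands. Calls block until the motion is done:
- bot.move_ptp(position, orientation): joint-space move of the TCP to a pose.
- bot.movel(position, rot=None, max_speed=150, threshold=None): straight line of the TCP; rot=None keeps the orientation; max_speed is the mean speed in mm/s. With threshold (N) it stops when the force on the tool has changed by that much, and returns True; else False.
- bot.move_j(angles): joint-space move.
- bot.grip(opening, effort=None): opening from 0.0 (shut) to 1.0 (fully open); effort is the grip in N (None keeps the last); returns when the fingers have stopped.
- bot.dwell(seconds).
- solve_ik(position, orientation): joint angles nearest the present ones, or None.
- bot.get_state(): the state.
- imaging.capture(name): name is "scene" or "top" or "wrist"; returns the picture (480x640x3 uint8, blue, green, red); there is no depth.
- imaging.camera_model(name): a dict with "K" (3x3 intrinsics, pixels), "position" and "rotation" of the camera in the world. Camera axes: x right, y up, looking along -z (the intrinsics and any distortion apply to the point x, -y, -z); pixel columns grow to the right and rows downward; lengths in mm; the calibration is good to about 2 mm. A picture is of the moment at which its call begins: read the wrist's pose just before it. camera_model takes no time and is no camera call; for the wrist camera it gives the pose at the moment of the call.
A pose or a line that the arm cannot do raises bot.IKError and nothing moves.
- bot.sign_off(): hands the job in; it is judged then, once.
The state is a dict: "t": time; "qpos": joint angles; "joint_velocities": joint speeds; "effort": joint torques, N m; "tcp_pos": TCP position; "orientation": TCP orientation; "contact_force": force on the tool from outside, world axes, zero at the start; "wrist_torque": the same for the moment, N m; "opening": opening from 0.0 (shut) to 1.0 (fully open); "gripper_force": force on a finger pad.
Only numpy, scipy, OpenCV 4.12 (cv2) and the standard library are available. Lean on these libraries where they do the work, as an engineer would, in place of code of your own. Each camera call takes 0.05 s, during which the arm holds its last target. There are 200 camera calls.

## Working session

There is one attempt and no reset: what is moved stays moved. The work goes in short steps, each a Python script; the robot and the scene stay as the last script left them, time stands still between calls to the robot, and variables do not carry over. Pictures are saved under pics/ and viewed, at most 10 in all, crops included, and the job is handed in when it is done.

```bash
ls; mkdir -p pics
python3 - <<'E'
from bench import bot, imaging
import cv2,numpy as np
for n in("scene","top"):
    im=imaging.capture(n); cv2.imwrite(f"pics/{n}0.png",im)
    m=imaging.camera_model(n); print(n,m)
m=imaging.camera_model("wrist");print(m)
s=bot.get_state();print(s["t"],s["tcp_pos"],s["orientation"],s["opening"])
E
```

```text
pics
scene {'K': array([[506.56650148,   0.        , 319.98191384],
       [  0.        , 506.56650148, 238.25648839],
       [  0.        ,   0.        ,   1.        ]]), 'position': array([1151.63295246,  162.31486483,  794.59968937]), 'rotation': array([ 0.75403559, -0.01142991,  1.88872947])}
top {'K': array([[610.43473871,   0.        , 319.98373081],
       [  0.        , 610.43473871, 228.80784484],
       [  0.        ,   0.        ,   1.        ]]), 'position': array([ 330.7951136 ,  -62.36557429, 1350.86579033]), 'rotation': array([ 0.14064834,  0.0086315 , -1.58112798])}
{'K': array([[398.77381891,   0.        , 315.54451448],
       [  0.        , 398.77381891, 242.4843151 ],
       [  0.        ,   0.        ,   1.        ]]), 'position': array([139.31295738, 538.04836571, 374.55009196]), 'rotation': array([-0.31004412,  0.00196243,  1.17612412])}
0.1 [211.26145847 507.23729945 230.5777391 ] [-3.14004118e+00 -2.13474711e-04  2.74680803e+00] 0.9999467571274779
```

View pics/top0.png

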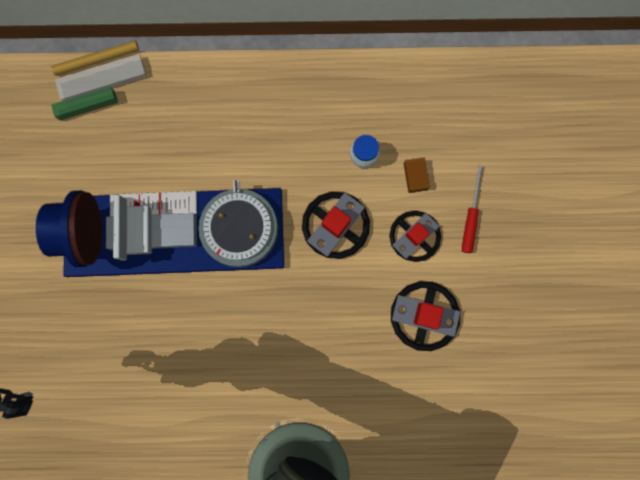

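View pics/scene0.png

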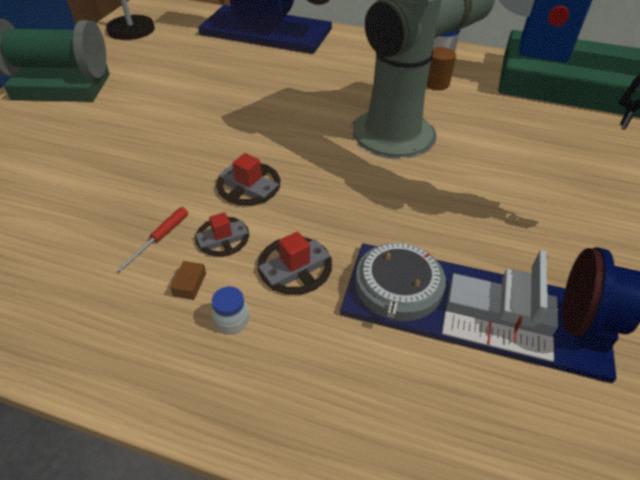

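Top view (x up, y left): three handwheels, at (337,223), (416,235) and (427,315). The one at (416,235) is clearly the smallest, so it is the candidate. The dial is at (237,227), its index at (236,187) and its mark at (219,253). Next I'll measure these and enlarge the wheel area.

```bash
cat > h.py <<'E'
from bench import bot, imaging, solve_ik
import cv2,numpy as np
from scipy.spatial.transform import Rotation as Ro
def ray(m,u,v):
    K=m["K"]; d=np.array([(u-K[0,2])/K[0,0],-(v-K[1,2])/K[1,1],-1.])
    return Ro.from_euler("xyz",m["rotation"]).apply(d)
def onz(m,p,z):
    d=ray(m,*p); c=m["position"]; return c+d*(z-c[2])/d[2]
def proj(m,P):
    q=Ro.from_euler("xyz",m["rotation"]).inv().apply(np.atleast_2d(P)-m["position"]); K=m["K"]
    return np.c_[K[0,2]-K[0,0]*q[:,0]/q[:,2],K[1,2]+K[1,1]*q[:,1]/q[:,2]]
def red(im,s=150,v=110):
    h=cv2.cvtColor(im,cv2.COLOR_BGR2HSV)
    return (((h[...,0]<6)|(h[...,0]>174))&(h[...,1]>s)&(h[...,2]>v)).astype(np.uint8)*255
def blobs(mask,amin=5):
    cs,_=cv2.findContours(mask,cv2.RETR_EXTERNAL,cv2.CHAIN_APPROX_NONE)
    return [(c,cv2.contourArea(c),cv2.minAreaRect(c)) for c in cs if len(c)>=amin]
E
python3 - <<'E'
from h import *
im=cv2.imread("pics/top0.png"); m=imaging.camera_model("top")
for c,a,r in blobs(red(im)):
    print(np.round(r[0]),a,np.round(r[1],1),round(r[2],1),"z58",onz(m,r[0],58)[:2].round(1),"z62",onz(m,r[0],62)[:2].round(1))
# wheel extents: dark pixels
d=(im.max(2)<60).astype(np.uint8)*255
for c,a,r in blobs(d,60):
    (x,y),R=cv2.minEnclosingCircle(c)
    if 15<R<60: print("dark",round(x),round(y),R, onz(m,(x,y),10)[:2].round(1),"diam",2*R/610*1345)
for n,p in dict(dialc=(237,227),index=(236,187),pin1=(222,214),pin2=(253,237)).items(): print(n,onz(m,p,62 if 'pin' not in n else 76)[:2].round(1))
cr=cv2.resize(im[140:360,160:480],None,fx=2.5,fy=2.5,interpolation=cv2.INTER_CUBIC); cv2.imwrite("pics/crop1.png",cr)
E
```

```text
[429. 316.] 466.0 [22.6 22.6] 14.0 z58 [ 327.5 -280.4] z62 [ 327.5 -279.7]
[218. 252.] 2.0 [0.7 3.5] 45.0 z58 [467.6 164.7] z62 [467.2 164. ]
[418. 233.] 248.5 [15.6 16.3] 45.0 z58 [ 502.  -261.6] z62 [ 501.4 -261. ]
[469. 230.] 388.5 [10.  44.7] 9.5 z58 [ 508.3 -372.1] z62 [ 507.7 -371.1]
[336. 220.] 439.0 [21.6 22. ] 36.9 z58 [531.6 -86.8] z62 [531.  -86.8]
dark 302 474 36.79323196411133 [ 0.5 -8.6] diam 162.2521212843598
dark 14 401 18.492172241210938 [155.5 606.7] diam 81.54744808009413
dark 424 317 34.81747817993164 [ 324.8 -277.6] diam 153.53937099019035
dark 428 302 31.89445686340332 [ 355.9 -286.3] diam 140.64932616812285
dark 423 243 22.62751579284668 [ 486.5 -279.9] diam 99.78363521763536
dark 408 229 22.62751579284668 [ 518.1 -247.8] diam 99.78363521763536
dark 346 232 30.923391342163086 [ 513.  -109.2] diam 136.36708641052246
dark 324 216 29.908292770385742 [548.3 -63.1] diam 131.8906681185863
dark 266 228 42.34688186645508 [523.9  66. ] diam 186.74280691928553
dark 87 105 30.270980834960938 [814.1 478.1] diam 133.49006302630315
dialc [519.3 124.1]
index [606.5 127. ]
pin1 [545.5 154.1]
pin2 [495.6  88.1]
```

View pics/crop1.png

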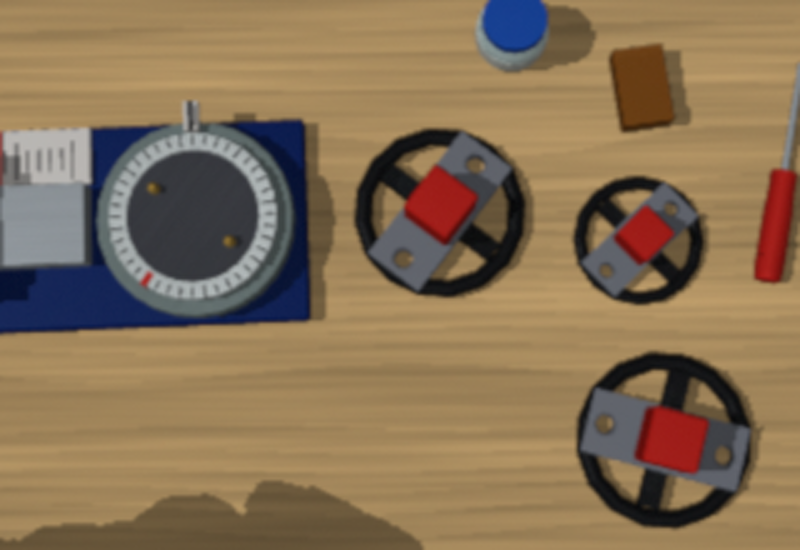

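The crop confirms it: the small wheel at (416,235) is about 113 mm across, against the 116 mm given, while the others are about 150 mm. Its centre is about (502,-262), with the holes along about 133°. On the dial, the pins lie along about 52° and measure 83 mm apart (80 mm given). The mark is about 3.85 rad clockwise of the index. I'll move above the wheel and look from the wrist.

Run:
```python
from h import *
bot.move_ptp([502,-262,170],[np.pi,0,2.32])
m=imaging.camera_model("wrist"); im=imaging.capture("wrist"); cv2.imwrite("pics/w1.png",im)
s=bot.get_state(); print(s["t"],s["tcp_pos"],s["orientation"],s["qpos"]); print(m)
for c,a,r in blobs(red(im),20): print(np.round(r[0]),a,np.round(r[1]),r[2],onz(m,r[0],58).round(1))
print(proj(m,[[502,-262,58],[502,-262,0]]))
```

```text
3.05 [ 502.36761981 -261.28382799  170.0797888 ] [3.14140834e+00 5.96354310e-05 2.32129385e+00] [-6.10038573e-01  4.02811890e-01 -2.43246149e-01  9.24641496e-01
  1.67810006e-04  2.10260233e-01]
{'K': array([[398.77381891,   0.        , 315.54451448],
       [  0.        , 398.77381891, 242.4843151 ],
       [  0.        ,   0.        ,   1.        ]]), 'position': array([ 449.13891645, -203.52068241,  314.03264942]), 'rotation': array([-3.10464437e-01,  2.84930112e-04,  7.50634710e-01])}
[229. 331.] 2926.0 [117.  30.] 48.179832458496094 [ 505.1 -355.7   58. ]
[318. 232.] 3013.0 [60. 53.] 90.0 [ 501.5 -256.9   58. ]
[575.  54.] 7906.5 [103.  92.] 89.29268646240234 [536.9 -75.5  58. ]
[82. 60.] 9599.0 [122. 104.] 52.3737678527832 [ 327.7 -275.3   58. ]
[[313.81619594 237.77044274]
 [314.13201277 216.70706778]]
```

View pics/w1.png

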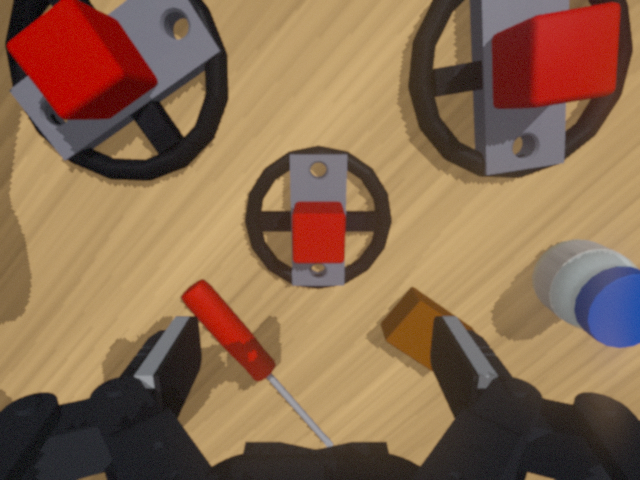

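The wrist view shows the small wheel with its rim centre at about (319,217), its boss at (318,236) and its holes at (318,169) and (318,269), square to the gripper. I'll centre the wheel with two squeezes a quarter-turn apart, then lift and look again to find the camera bias.

```bash
cat >> h.py <<'E'
def spin(d,n=1):
    q=np.array(bot.get_state()["qpos"]);q[5]+=d; bot.move_j(list(q))
def st(): 
    s=bot.get_state(); print("t",round(s["t"],2),"tcp",np.round(s["tcp_pos"],1),"rpy",np.round(s["orientation"],3),"j6",round(s["qpos"][5],3),"op",round(s["opening"],3),"F",np.round(s["contact_force"],1),"gf",np.round(s["gripper_force"],1),"Tq",np.round(s["wrist_torque"],2)); return s
E
python3 - <<'E'
from h import *
m=imaging.camera_model("wrist")
a=onz(m,(318.5,236),58);b=onz(m,(319,217),12); print(a,b)
c=(a+b)/2; c=np.array([c[0],c[1]])
bot.grip(0.7)
bot.move_ptp([*c,70],[np.pi,0,2.3213-np.pi/2])
bot.movel([*c,21],max_speed=120,threshold=15); st()
bot.grip(0.3,30); st(); bot.grip(0.7)
spin(-np.pi/2); st()
bot.grip(0.3,30); s=st(); bot.grip(0.7)
p=np.array(s["tcp_pos"])
bot.movel([p[0],p[1],170],max_speed=200); s=st()
m=imaging.camera_model("wrist"); im=imaging.capture("wrist"); cv2.imwrite("pics/w2.png",im); print(m["position"],m["rotation"])
for c,a,r in blobs(red(im),20): print(np.round(r[0]),a,cv2.boundingRect(c),onz(m,r[0],58).round(1))
E
```

```text
[ 503.4505253 -258.9701184   58.       ] [ 502.91335056 -257.37456229   12.        ]
t 5.4 tcp [ 503.3 -258.2   21.2] rpy [-3.142 -0.     0.751] j6 1.786 op 0.7 F [ 0.7  0.6 -0.7] gf 0.0 Tq [-0.05 -0.05  0.04]
t 5.72 tcp [ 504.7 -259.4   22.4] rpy [ 3.138e+00 -1.000e-03  7.500e-01] j6 1.786 op 0.413 F [ 1.5 -1.2  4.9] gf 31.4 Tq [-0.17 -0.1  -0.05]
t 7.48 tcp [ 502.7 -257.8   20.6] rpy [-3.141e+00 -1.000e-03  2.321e+00] j6 0.216 op 0.701 F [-0.  -0.3  0.7] gf 0.0 Tq [-0.07  0.   -0.04]
t 7.81 tcp [ 502.6 -258.    20.8] rpy [-3.141e+00 -1.000e-03  2.321e+00] j6 0.216 op 0.416 F [-1.2 -0.9  2. ] gf 31.3 Tq [-0.17  0.2  -0.03]
t 9.07 tcp [ 501.9 -257.6  169. ] rpy [-3.141e+00 -3.000e-03  2.321e+00] j6 0.215 op 0.698 F [-0.1  0.2  0.1] gf 0.0 Tq [ 0.03 -0.02  0.01]
[ 449.02698716 -200.07521101  313.1726229 ] [-0.30777625  0.00098865  0.7506949 ]
[246. 357.] 750.5 (237, 327, 33, 57) [ 527.3 -359.6   58. ]
[199. 304.] 841.5 (180, 285, 40, 38) [ 475.4 -349.1   58. ]
[316. 236.] 3011.5 (289, 206, 55, 61) [ 501.3 -256.    58. ]
[506.  35.] 4.5 (500, 32, 12, 6) [498.7 -93.1  58. ]
[571.  60.] 7926.5 (513, 8, 104, 105) [536.9 -75.6  58. ]
[79. 66.] 9681.0 (3, 3, 151, 121) [ 327.9 -275.3   58. ]
```

Run:
```python
from h import *
m=imaging.camera_model("wrist"); a=onz(m,(316.5,239.5),58); print("boss est",a)
bot.move_ptp([520.5,121,200],[np.pi,0,np.radians(52)])
m=imaging.camera_model("wrist"); im=imaging.capture("wrist"); cv2.imwrite("pics/w3.png",im); st(); print(m)
for c,a,r in blobs(red(im),10): print(np.round(r[0]),a,onz(m,r[0],62).round(1))
```

```text
boss est [ 502.77709991 -257.26270801   58.        ]
t 10.99 tcp [520.6 120.5 199.8] rpy [-3.141  0.     0.907] j6 2.324 op 0.696 F [ 0.2  0.2 -0.4] gf 0.0 Tq [-0.07 -0.03  0.04]
{'K': array([[398.77381891,   0.        , 315.54451448],
       [  0.        , 398.77381891, 242.4843151 ],
       [  0.        ,   0.        ,   1.        ]]), 'position': array([568.98027259, 182.78309596, 343.62589747]), 'rotation': array([-3.11430120e-01,  3.39765087e-04, -6.63408019e-01])}
[222. 223.] 80.0 [468.7 165.   62. ]
```

View pics/w3.png

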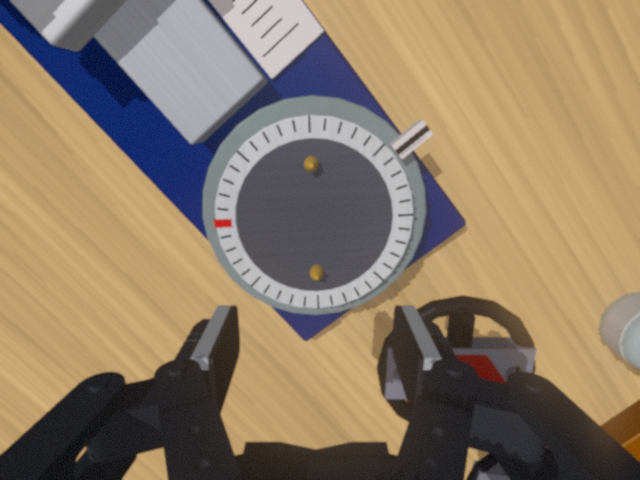

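The wrist view shows the dial ring centred at about (314,211), the pins at (311,163) and (317,272), the mark at (222,223) and the index line from (400,150) to (428,127). I'll fit the ring for the axis and angles.

```bash
cat >> h.py <<'E'
from scipy.optimize import least_squares
def fitcirc(P):
    f=lambda x:np.hypot(P[:,0]-x[0],P[:,1]-x[1])-x[2]
    r=least_squares(f,[*P.mean(0),60],loss="soft_l1",f_scale=.5); return r.x,np.abs(r.fun).mean()
E
python3 - <<'E'
from h import *
im=cv2.imread("pics/w3.png"); m=dict(K=np.array([[398.77381891,0,315.54451448],[0,398.77381891,242.4843151],[0,0,1]]),position=np.array([568.98027259,182.78309596,343.62589747]),rotation=np.array([-3.11430120e-01,3.39765087e-04,-6.63408019e-01]))
h=cv2.cvtColor(im,cv2.COLOR_BGR2HSV)
w=((h[...,1]<40)&(h[...,2]>150)).astype(np.uint8)*255
# radial scan for the ring's outer and inner edges on grey value
g=h[...,2].astype(float)
c0=np.array([314.,211.]); ins=[];out=[]
for a in np.radians(np.arange(0,360,3)):
    d=np.array([np.cos(a),np.sin(a)]); rr=np.arange(60,112,.5)
    v=cv2.remap(w,(c0[0]+rr*d[0]).astype(np.float32)[None],(c0[1]+rr*d[1]).astype(np.float32)[None],1)[0]
    k=np.where(v>127)[0]
    if len(k)>6: ins.append(c0+rr[k[0]]*d); out.append(c0+rr[k[-1]]*d)
for P in(ins,out):
    Q=np.array([onz(m,p,62)[:2] for p in P]); print(fitcirc(Q),len(Q))
p=onz(m,(311,162),75)[:2],onz(m,(316.5,272),75)[:2]
d=p[0]-p[1];print("pins",p,(p[0]+p[1])/2,np.hypot(*d),np.degrees(np.arctan2(d[1],d[0])))
i1,i2=onz(m,(400,150),62)[:2],onz(m,(428,127),62)[:2]; print("idx",i1,i2)
mk=onz(m,(222.5,223),62)[:2]; print("mark",mk)
E
```

```text
(array([523.15004922, 126.60757204,  57.24561721]), np.float64(0.15347545850039362)) 120
(array([523.17629403, 127.04602067,  72.02558051]), np.float64(0.9184997128503389)) 120
pins (array([547.87767222, 160.8352714 ]), array([502.36180707,  96.57087519])) [525.11973964 128.70307329] 78.75028000008433 54.691605979292156
idx [600.32057888 128.36104775] [623.90573815 129.29248288]
mark [468.7291403  165.04389987]
```

The axis is about (522.8,126.5), with outer ring radius 72.0 mm as given. The pins lie at 54.9° and the mark is about 3.78 rad clockwise of the index. Now I'll pick the wheel up and lower it onto the pins.

Run:
```python
from h import *
c=[503.2,-258.2]; D=[522.8,126.5]
bot.move_ptp([*c,80],[np.pi,0,2.3213])
bot.movel([*c,21],max_speed=120)
bot.grip(0.3,80); st()
bot.movel([*c,150],max_speed=250)
bot.move_ptp([*D,150],[np.pi,0,np.radians(54.9)])
bot.movel([*D,101],max_speed=120); st()
hit=bot.movel([*D,82],max_speed=40,threshold=15); print(hit); st()
```

```text
t 13.79 tcp [ 503.9 -259.    22.2] rpy [3.142e+00 2.000e-03 2.321e+00] j6 0.216 op 0.411 F [-1.2 -1.2  6.8] gf 81.0 Tq [-0.02  0.16 -0.01]
t 16.81 tcp [523.  126.2 101.2] rpy [-3.142  0.     0.958] j6 2.283 op 0.415 F [-0.5  0.  -3.5] gf 80.0 Tq [-0.01 -0.04 -0.03]
True
t 17.27 tcp [523.2 126.6  84.1] rpy [ 3.141e+00 -1.000e-03  9.580e-01] j6 2.284 op 0.407 F [-1.   0.   7.7] gf 81.1 Tq [-0.09  0.37 -0.01]
```

Seated: the TCP is at 84, which is 62 above its grip height, and resting on the pin tips would read about 97. I'll wind anticlockwise, a short turn first.

Run:
```python
from h import *
spin(-0.9); st()
spin(-1.4); st()
spin(-1.48); st()
m=imaging.camera_model("wrist"); im=imaging.capture("wrist"); cv2.imwrite("pics/w4.png",im)
im2=imaging.capture("scene");cv2.imwrite("pics/s4.png",im2)
cv2.imwrite("pics/v4.png",np.hstack([cv2.resize(im,(400,300)),cv2.resize(im2[200:400,330:597],(400,300))]))
for c,a,r in blobs(red(im),8): print(np.round(r[0]),a,onz(m,r[0],62).round(1))
```

```text
t 18.13 tcp [523.4 126.7  84.2] rpy [3.14  0.    1.857] j6 1.385 op 0.411 F [-0.9 -0.2  0.5] gf 80.4 Tq [ 0.01 -0.01  0.04]
t 19.4 tcp [523.3 126.6  84.2] rpy [-3.142e+00  1.000e-03 -3.027e+00] j6 -0.015 op 0.412 F [ 0.  -0.1 -0.2] gf 80.5 Tq [-0.07  0.31 -0.  ]
t 20.73 tcp [523.3 126.4  84.2] rpy [-3.14  -0.    -1.547] j6 -1.494 op 0.414 F [-0.3 -1.9 -0.7] gf 80.5 Tq [-0.25  0.22 -0.03]
[169. 292.] 265.5 [590.3 127.5  62. ]
[316. 350.] 14796.0 [522.6 155.7  62. ]
```

View pics/v4.png

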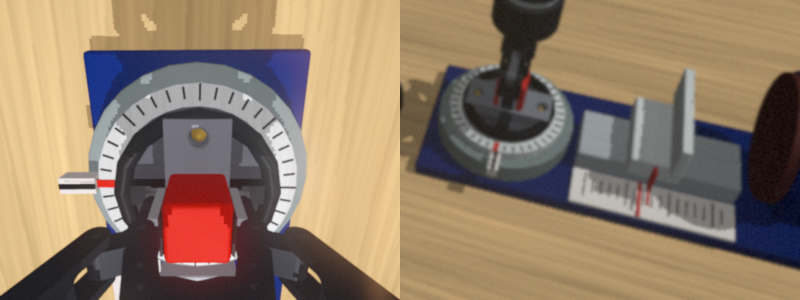

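The mark has come round to the index at (110,183) in the wrist view, and the scale pointer is a few mm over its line at (640,200). I'll take the wheel afresh half a turn round and wind another 2.1 rad.

Run:
```python
from h import *
bot.grip(0.75); spin(np.pi); bot.grip(0.3,80); st()
spin(-1.05); spin(-1.07); st()
m=imaging.camera_model("wrist"); im=imaging.capture("wrist"); cv2.imwrite("pics/w5.png",im)
im2=imaging.capture("scene");cv2.imwrite("pics/s5.png",im2)
a=[cv2.resize(cv2.imread(f"pics/s{k}.png")[280:370,430:550],(400,300),interpolation=cv2.INTER_CUBIC) for k in(4,5)]
cv2.imwrite("pics/v5.png",np.hstack(a))
for c,a,r in blobs(red(im),8): 
    p=onz(m,r[0],62);print(np.round(r[0]),a,p.round(1),np.degrees(np.arctan2(p[1]-126.7,p[0]-523)))
```

```text
t 24.23 tcp [523.4 126.8  84.5] rpy [ 3.14  -0.     1.595] j6 1.647 op 0.412 F [-0.9 -0.4  2.9] gf 79.8 Tq [-0.05  0.19  0.04]
t 26.22 tcp [523.2 126.5  84.5] rpy [-3.141e+00  1.000e-03 -2.570e+00] j6 -0.471 op 0.412 F [-1.7 -1.8  3.9] gf 80.0 Tq [-0.31  0.37  0.04]
[461. 300.] 198.5 [489.5 184.8  62. ] 119.95201515348158
[316. 344.] 14637.0 [545.3 141.4  62. ] 33.42085949304046
```

View pics/v5.png

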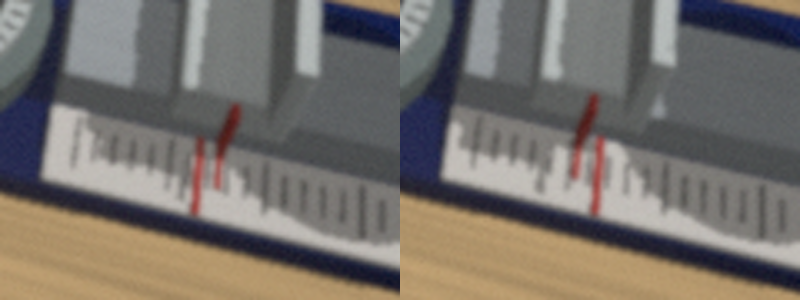

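Run:
```python
from h import *
m=imaging.camera_model("scene")
f=lambda u,v:(430+u*.3,280+v*.3)
for z in(15,25,35):
  for n,u,v in(("lineA",202,141),("lineB",195,213),("tip4",219,188),("tip5",175,178),("base4",237,105),("base5",196,97)):
    print(z,n,onz(m,f(u,v),z)[:2].round(1))
```

```text
15 lineA [553.2 304.4]
15 lineB [601.  305.1]
15 tip4 [581.  315.9]
15 tip5 [582.2 292.7]
15 base4 [522.4 320.9]
15 base5 [524.2 298.5]
25 lineA [560.9 302.6]
25 lineB [608.  303.3]
25 tip4 [588.4 314. ]
25 tip5 [589.5 291.1]
25 base4 [530.5 318.8]
25 base5 [532.3 296.7]
35 lineA [568.6 300.8]
35 lineB [615.1 301.4]
35 tip4 [595.7 312. ]
35 tip5 [596.8 289.4]
35 base4 [538.5 316.8]
35 base5 [540.3 295. ]
```

The pointer stands at about -12 to -14 by sight and -14.7 from the dial angle. I'll add 0.27 rad for a clear margin, since the stop is at 2.6. Then I'll come back clockwise to just short of the index.

```bash
cat >> h.py <<'E'
def mark(name):
    bot.dwell(0.15); m=imaging.camera_model("wrist"); im=imaging.capture("wrist"); cv2.imwrite(f"pics/{name}.png",im)
    for c,a,r in blobs(red(im),8):
        if a<600:
            p=onz(m,r[0],62); x=p[:2]-[523,126.7]; print("mark px",np.round(r[0],1),a,"r",np.hypot(*x).round(1),"ang rad from index",(np.arctan2(x[1],x[0])-np.radians(1.4)).round(3))
    return im,m
E
python3 - <<'E'
from h import *
spin(-0.27); st(); mark("w6"); cv2.imwrite("pics/s6.png",imaging.capture("scene"))
spin(1.1); spin(1.0); st(); mark("w7")
E
```

```text
t 26.68 tcp [523.2 126.5  84.5] rpy [-3.140e+00  1.000e-03 -2.303e+00] j6 -0.738 op 0.408 F [-1.2 -1.2  2.5] gf 80.0 Tq [-0.33  0.31  0.02]
mark px [461.5 300.5] 176.5 r 67.1 ang rad from index 2.334
t 28.9 tcp [523.4 126.7  84.5] rpy [3.14  0.    1.884] j6 1.358 op 0.408 F [-0.8 -0.4  2.5] gf 80.0 Tq [-0.17  0.1  -0.03]
mark px [461.5 292.5] 260.5 r 67.4 ang rad from index 0.305
```

Run:
```python
from h import *
spin(0.23); st(); im,m=mark("w8"); print(m)
q=proj(m,[[591,128.4,62]])[0]; print(q)
x,y=int(q[0]),int(q[1]); x0=max(0,min(640-160,x-80)); y0=max(0,min(480-120,y-60)); print(x0,y0)
cv2.imwrite("pics/v8.png",cv2.resize(im[y0:y0+120,x0:x0+160],(800,600),interpolation=cv2.INTER_CUBIC))
```

```text
t 29.43 tcp [523.4 126.7  84.5] rpy [ 3.14  -0.     1.657] j6 1.585 op 0.408 F [ 0.6 -0.8  1.5] gf 79.9 Tq [-0.18  0.08 -0.02]
mark px [461.5 293.5] 259.5 r 67.4 ang rad from index 0.072
{'K': array([[398.77381891,   0.        , 315.54451448],
       [  0.        , 398.77381891, 242.4843151 ],
       [  0.        ,   0.        ,   1.        ]]), 'position': array([516.71748984, 205.19768065, 228.42698499]), 'rotation': array([-0.31078524, -0.00141865,  0.08481764])}
[461.44536834 303.04421488]
381 243
```

View pics/v8.png

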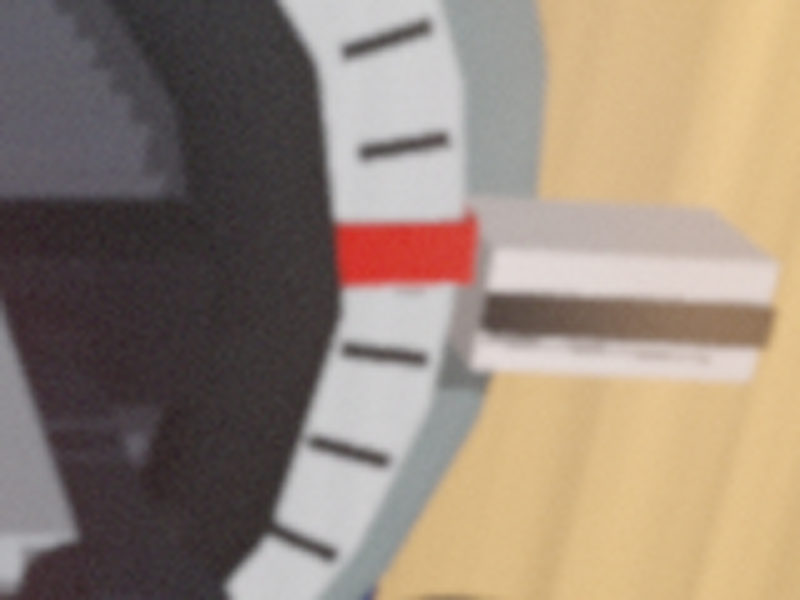

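The mark is at about (462,293) and the index line at (478–536, 306–308), its top standing above the dial face. So I'll triangulate the line from this view and the opposite one (w4) to remove parallax.

Run:
```python
from h import *
K=imaging.camera_model("wrist"); m8=K
Rz=Ro.from_euler("z",-1.547-1.657); t=np.array([523.35,126.55,0])
p=Rz.apply(m8["position"]-t)+t
m4=dict(K=m8["K"],position=p-[0,0,.3],rotation=(Rz*Ro.from_euler("xyz",m8["rotation"])).as_euler("xyz"))
def line(name,c0,c1,r0,r1):
    g=cv2.cvtColor(cv2.imread(name),cv2.COLOR_BGR2GRAY).astype(float); out=[]
    for c in range(c0,c1):
        col=g[r0:r1,c]; w=np.clip(np.median(np.sort(col)[-5:])-col-60,0,None)
        if w.sum()>0: out.append((c,r0+(w*np.arange(r1-r0)).sum()/w.sum()))
    out=np.array(out); return np.polyfit(out[:,0],out[:,1],1),out
f8,o8=line("pics/w8.png",482,532,297,317)
f4,o4=line("pics/w4.png",100,148,283,306)
print(f8,o8[::12],f4,o4[::12])
for z in(62,64,66,68,70,72,75):
    for n,m,f,cs in(("8",m8,f8,(484,530)),("4",m4,f4,(146,103))):
        a,b=[onz(m,(c,np.polyval(f,c)),z)[:2] for c in cs]; s=(b-a)/(b-a)[0]
        print(z,n,a.round(1),b.round(1),"y at x=591",(a+s*(591-a[0]))[1].round(2))
for n,m in(("w8",m8),("w4",m4)):
    im=cv2.imread(f"pics/{n}.png")
    for c,a,r in blobs(red(im),8):
        if a<600: print(n,onz(m,r[0],62))
```

```text
[4.56228673e-02 2.83486765e+02] [[482.         305.51612903]
 [494.         305.97117517]
 [506.         306.47878788]
 [518.         307.06363636]
 [530.         307.62995595]] [-1.04588963e-02  2.98635443e+02] [[100.         297.4318408 ]
 [112.         297.52074689]
 [124.         297.36314068]
 [136.         297.15906681]]
62 8 [601.6 128. ] [623.1 128.7] y at x=591 127.61
62 4 [600.6 128.9] [620.3 129.5] y at x=591 128.57
64 8 [600.6 128.9] [621.8 129.6] y at x=591 128.58
64 4 [599.7 127.9] [619.1 128.5] y at x=591 127.62
66 8 [599.6 129.8] [620.6 130.5] y at x=591 129.54
66 4 [598.8 126.9] [618.  127.6] y at x=591 126.68
68 8 [598.6 130.8] [619.3 131.5] y at x=591 130.5
68 4 [597.8 126. ] [616.8 126.6] y at x=591 125.73
70 8 [597.6 131.7] [618.  132.4] y at x=591 131.46
70 4 [596.9 125. ] [615.7 125.6] y at x=591 124.78
72 8 [596.5 132.6] [616.7 133.3] y at x=591 132.43
72 4 [596. 124.] [614.5 124.6] y at x=591 123.83
75 8 [595. 134.] [614.8 134.7] y at x=591 133.87
75 4 [594.7 122.5] [612.8 123.1] y at x=591 122.41
w8 [590.0812141  133.13140356  62.        ]
w4 [589.85631183 126.35013622  62.        ]
```

Run:
```python
from h import *
spin(0.073); bot.dwell(.2); s=st(); im,m=mark("w9")
for c,a,r in blobs(red(im),8):
    if a<600: print(onz(m,r[0],62), "line y 128.1 at 591")
```

```text
t 30.08 tcp [523.5 126.7  84.5] rpy [ 3.14  -0.     1.583] j6 1.659 op 0.414 F [ 0.1 -0.4  2.3] gf 79.9 Tq [-0.17  0.13  0.1 ]
mark px [461.5 292.5] 259.0 r 67.3 ang rad from index 0.007
[590.28333722 128.79303801  62.        ] line y 128.1 at 591
```

Run:
```python
from h import *
spin(0.01); bot.dwell(.3); im,m=mark("w10")
for c,a,r in blobs(red(im),8):
    if a<600: print(onz(m,r[0],62))
bot.grip(0.8); im,m=mark("w11")
p=np.array([523.2,126.6]); bot.movel([*p,200],max_speed=150); st()
im,m=mark("w12"); im2=imaging.capture("scene"); cv2.imwrite("pics/s12.png",im2)
for c,a,r in blobs(red(im),8): print(r[0],a,onz(m,r[0],62).round(1),onz(m,r[0],120).round(1))
cv2.imwrite("pics/v12.png",np.hstack([cv2.resize(im[100:400,100:500],(400,300)),cv2.resize(im2[230:380,350:550],(400,300),interpolation=cv2.INTER_CUBIC)]))
```

```text
mark px [461.5 292.5] 264.0 r 67.3 ang rad from index -0.003
[590.30012918 128.11251468  62.        ]
mark px [461.5 292.5] 265.0 r 67.3 ang rad from index -0.003
t 32.58 tcp [522.6 126.5 199.2] rpy [ 3.141 -0.     1.572] j6 1.669 op 0.804 F [-0.   0.  -0.8] gf 0.0 Tq [-0.01  0.03 -0.02]
mark px [307.3 444. ] 1.0 r 198.6 ang rad from index -1.633
mark px [408.  225.6] 78.0 r 67.0 ang rad from index -0.002
(307.30767822265625, 443.96148681640625) 1.0 [515.5 -71.8  62. ] [517.  -14.5 120. ]
(307.4830627441406, 428.09130859375) 617.0 [515.8 -54.5  62. ] [517.2  -0.8 120. ]
(408.03765869140625, 225.56417846679688) 78.0 [589.9 128.2  62. ] [576.  144.1 120. ]
(317.0, 244.5) 3927.0 [523.6 113.5  62. ] [523.4 132.5 120. ]
```

View pics/v12.png

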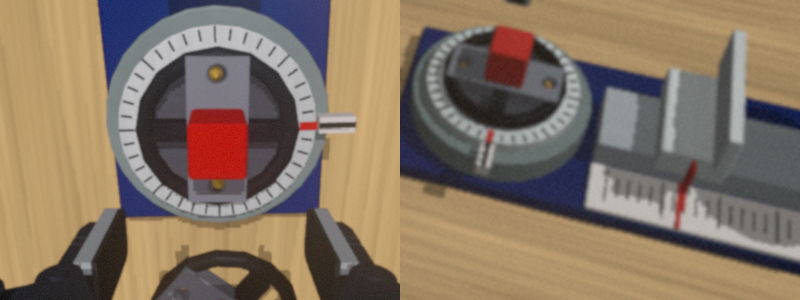

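The wheel sits flat with the pins showing in both holes. The red mark meets the index, at (308,126) in the picture, and the fence pointer lies on its red line at (683,195). Handing in.

```bash
python3 -c "
from bench import bot
print(bot.sign_off())"
```

```text
the job is handed in; nothing more can be done
None
```

The job is handed in at about 33 s: the smallest handwheel is left on the dial's pins and released, the fence was wound back to about 17 mm beyond its line (worked out from the dial angle) and brought up clockwise, the mark is within about 0.01 rad of the index, the pointer is on its red line, and I never reached for the jar, resin block or screwdriver.

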